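# Hold the autosampler's vial clamp open at its index tab

## Task

Pull the autosampler's sample drawer all the way out by its bar handle. Then take the upright grip of the spring-loaded vial clamp inside it, pull the clamp sideways away from the vial rack until its pointer stands opposite the index tab, and finish while still holding it there, since it springs back when let go. Leave the index tab and everything standing around undisturbed.

Things in the scene. Friction and masses are not known exactly. Their poses are not given: they have to be found in the camera images.
- sampler: The autosampler: a low off-white instrument, 320 (x) x 340 (y) x 150 mm high, fixed to the bench; two boxes up to 45 mm high are stuck on its top, 85 mm or more behind the front. Origin on the bench plane under the middle of its front edge, 10 mm in front of the housing and 5 mm behind the face of the shut drawer; its -x axis points out of its front, the way the drawer comes out, z up. Drawer, clamp and tab axes are parallel to these.
- sample_drawer (a joint): The drawer's extension in m: 0 shut, 0.17 at its stop (all the way out); it may start a little open. Slides along the sampler's -x with about 2.5 N of friction and stays where it is left. Grey front panel; side walls reach 107 mm above the bench, the panel 133 mm.
- drawer_handle (a point): Centre of the drawer's steel bar handle: a horizontal round bar 10 mm thick, 110 mm long along the sampler's y, 45 mm in front of the panel face, 115 mm above the bench and 35 mm below the sampler's top. Free below and above; carried by the drawer.
- clamp: Steel vial clamp in the drawer, reached from above. Origin at the centre of its upright grip: a plate 30 mm along x, 12 along y, 94 to 128 mm above the bench, on a 36 x 34 mm carriage. It slides along the sampler's +y, from 0 (at rest against the rack) to a stop at 62 mm; a spring pulls it back with 3.6 N at 0, rising 1.2 N per 10 mm. At rest the grip is 135 mm behind the handle bar, 35 mm to +y.
- clamp_pointer (a point): Tip of the clamp's black pointer, 4 mm wide, which sticks out of the carriage on the -x side, in line with the middle of the grip (same y, 30 mm to -x), 89 mm above the bench. It moves with the clamp.
- clamp_jaw (a point): Middle of the clamp's jaw plate: 100 mm along x, 8 mm thick, top 103 mm above the bench, 66 mm to the -y side of the grip. It moves with the clamp and at rest presses on the grey vial rack (vials to 109 mm above the bench) farther to -y.
- index_tab: The mark: a small black tab, 16 mm along x, 14 along y, 14 high (top 95 mm above the bench), with a steel screw on top, on the scale rail in the drawer just in front of (-x) the pointer. Origin 86 mm above the bench, in its middle. Screwed tight 25 to 45 mm to the +y side of the pointer's rest position. The pointer is at the mark when it and the tab have the same y in the sampler's frame, within the tab's width.
- petri_dish: Bystander: flat white dish, 90 mm across, 16 mm high, on the bench in front of the sampler (the drawer passes well above it); origin at the centre of its underside.
- amber_bottle: Bystander: brown bottle, 84 mm across, 190 mm high; origin at the centre of its underside.
- wash_bottle: Bystander: white bottle, 62 mm across, 150 mm high; origin at the centre of its underside.
- flask: Bystander: conical glass flask, 80 mm across, 123 mm high; origin at the centre of its underside.
- beaker: Bystander: glass beaker, 64 mm across, 85 mm high; origin at the centre of its underside.
- logbook: Bystander: green book, 150 x 210 x 14 mm, lying; origin at the centre of its underside.

How it is judged:
By the outcome, as a careful person would: the job done as asked, in the order asked, and still so for the second after the job is handed in, while the arm keeps its last pose, push and grip.
It also fails if it takes over 40 s, if anything falls off the work surface, if the arm or the gripper's body presses on something with over 40 N, if the wrist force passes 120 N, or if a joint passes its speed limit or range.

## Robot

A 6-joint arm with a two-finger parallel gripper is mounted at the origin on the work surface. World frame = base frame: x ahead of the robot, y to its left, z up, the work surface at z = 0. Lengths are in m, angles in rad, forces in N, time in s.
With the tool pointing down it reaches from about 0.35 to 0.85 m from the base axis. Payload 8.1 kg.
Tool frame: the origin (TCP) lies between the finger pads; the fingertips stand 11 mm ahead of it and the grasp point (between the pads) lies 8 mm behind it (robot.tips_ahead is the distance from the TCP to the fingertips, in m); z points along the fingers, y is the line along which they close (so a half turn about z gives the same grasp; the last joint's range is limited). The gripper opens to 93 mm and grips with 3 to 60 N. Pads are 15 mm wide; open, the fingers measure 128 mm over their backs; the gripper's body (75 mm by 188 mm) begins 65 mm behind the grasp point.
Start: joints at [1.123, 0.13, 1.488, -0, 1.523, -0.085], TCP at [0.213, 0.561, 0.23] pointing down, gripper open.
Joint ranges: [-2.96, 2.96], [-0.89, 2.26], [0.02, 2.5], [-1.34, 4.48], [0, 2.73], [-2.66, 2.66]. Speed limits (rad/s): [2.39, 2.39, 2.79, 3.14, 3.14, 3.14].

## Interface

Orientations are given as a rotation vector (axis times angle).
In Python, from plant import robot gives the robot as it stands. The module is installed in compiled form; this text tells all that it offers.
- The arm moves only by the tool move_arm, never from a script. Its argument "deltas" is one flat list of numbers, 7 for each row, row after row: the shift along the tool's x, y, z in m, then the turn, a rotation vector about the tool's x, y, z in rad, then the opening, from 0 (shut) to 1 (fully open). A call has 1 to 12 rows; each row is the pose to reach, as a shift and turn from the pose commanded when the call began, along the tool's axes at that moment; what a row does not reach only later rows make up. A row lasts 1/8 s, in which the tool goes at most 62.5 mm and 10.7 degrees, less where a joint would pass 70% of its speed; a pose out of reach is approached as far as the arm can. A call with a gripper value outside its range is refused whole. The fingers move at their own pace and stop on an object; "squeeze" is the grip in N (left out, the last holds). Time passes only in rows, so rows that repeat a pose let the fingers close. It gives the time, the measured TCP pose, the force, the opening and the grip force at its end, in the units of the state.
- robot.read_state(): the state, without advancing time (a new reading comes with each control period).
- robot.read_camera(name): name is "side" or "top"; returns (picture, depth): 400x640x3 uint8, red, green, blue; 400x640 float32, m along the optical axis (not along the pixel's ray), 0 where there is no reading.
- robot.camera_model(name): a dict with "K" (3x3 intrinsics, pixels), "R" (3x3) and "t" (3): a world point X has camera coordinates R X + t. Camera axes: x right, y down, z forward; pixel columns grow to the right and rows downward; lengths in m; the calibration is good to about 2 mm. A picture is of the moment at which its call begins. camera_model takes no time and is no camera call.
- robot.close_job(): hands the job in; it is judged then, once.
Trained networks look in the newest picture that a camera, given by its name, has taken for a name from the list of things; names that differ only in an ending like _2 or _b are one class to them, and where a whole thing is asked for, a point or a joint stands for the part that bears it (a point fixed in the world has none). Each returns a list of dicts, best first, with "confidence" (0 to 1); they miss things now and then, are a little off and sometimes report something else, mostly with a low value. They report only what shows in the picture. A call takes as long as a camera call.
- robot.recognise(camera, label): "uv" ([column, row] in pixels, amid what is visible of it).
The state is a dict: "t": time; "q": joint angles; "dq": joint speeds; "joint_torque": joint torques, N m; "tool_pos": TCP position; "orientation": TCP orientation; "force": force on the tool from outside, world axes, zero at the start; "wrist_torque": the same for the moment, N m; "opening": finger opening in m; "gripper_force": force on a finger pad.
Only numpy, scipy, OpenCV 4.12 (cv2) and the standard library are available. Lean on these libraries where they do the work, as an engineer would, in place of code of your own. Each camera call takes 0.05 s, during which the arm holds its last target. There are 200 camera calls.

## Working session

There is one attempt and no reset: what is moved stays moved. The work goes in short steps, Python scripts to look and compute and a tool call to move; the robot and the scene stay as the last step left them, time stands still between calls to the robot, and variables do not carry over. Pictures are saved under pics/ and viewed, at most 10 in all, crops included, and the job is handed in when it is done.

Besides the shell and the picture viewer there is one more tool, called after "Emit:" as a command line: name --argument value ..., lists and objects as JSON in quotes. move_arm: Moves the arm, as the interface text tells. Its arguments: {"type":"object","properties":{"deltas":{"type":"array","items":{"type":"number"}},"squeeze":{"type":"number"}},"required":["deltas"]}

```bash
mkdir -p pics
cat > h.py <<'E'
import numpy as np, cv2
from plant import robot
from scipy.spatial.transform import Rotation as Ro
def cam(n):
    p,d=robot.read_camera(n); return p,d,robot.camera_model(n)
def back(m,uv,z):  # depth along axis
    K,R,t=[np.array(m[k]) for k in "KRt"]
    c=np.linalg.inv(K)@np.array([uv[0],uv[1],1.])*z
    return R.T@(c-t)
def cloud(d,m):
    K,R,t=[np.array(m[k]) for k in "KRt"]
    v,u=np.mgrid[:d.shape[0],:d.shape[1]]
    c=np.stack([(u-K[0,2])/K[0,0]*d,(v-K[1,2])/K[1,1]*d,d],-1)
    return (c-t)@R
def onplane(m,uv,h):
    K,R,t=[np.array(m[k]) for k in "KRt"]
    r=R.T@np.linalg.inv(K)@np.array([uv[0],uv[1],1.]); o=-R.T@t
    return o+r*(h-o[2])/r[2]
def proj(m,X):
    K,R,t=[np.array(m[k]) for k in "KRt"]
    c=K@(R@np.array(X)+t); return c[:2]/c[2]
E
python3 - <<'E'
from h import *
for n in("side","top"):
    p,d,m=cam(n); cv2.imwrite(f"pics/{n}0.png",p[...,::-1])
    C=cloud(d,m)
    print(n,"cam at",-np.array(m["R"]).T@m["t"])
    for l in["sampler","drawer_handle","clamp","clamp_pointer","index_tab","amber_bottle","wash_bottle","flask","beaker","logbook","petri_dish"]:
        for r in robot.recognise(n,l)[:2]:
            u,v=np.round(r["uv"]).astype(int); print(l,round(r["confidence"],2),(u,v),C[v,u].round(3))
s=robot.read_state(); print(s["t"],s["tool_pos"],s["orientation"],s["force"])
print(Ro.from_rotvec(s["orientation"]).as_matrix().round(3))
E
```

```text
side cam at [ 0.43686078 -0.96513524  0.70393445]
sampler 0.9 (np.int64(454), np.int64(218)) [ 0.811 -0.219  0.154]
drawer_handle 0.84 (np.int64(382), np.int64(207)) [ 0.665 -0.115  0.13 ]
amber_bottle 0.82 (np.int64(334), np.int64(139)) [0.606 0.392 0.101]
wash_bottle 0.92 (np.int64(295), np.int64(146)) [0.464 0.416 0.073]
wash_bottle 0.67 (np.int64(240), np.int64(177)) [0.261 0.311 0.015]
flask 0.71 (np.int64(316), np.int64(343)) [ 0.463 -0.452  0.056]
beaker 0.76 (np.int64(396), np.int64(326)) [ 0.617 -0.452  0.082]
logbook 0.71 (np.int64(239), np.int64(178)) [0.259 0.303 0.016]
petri_dish 0.59 (np.int64(308), np.int64(210)) [0.484 0.069 0.016]
top cam at [0.42399061 0.01140596 1.23569145]
sampler 0.94 (np.int64(357), np.int64(83)) [ 0.841 -0.075  0.149]
clamp_pointer 0.62 (np.int64(179), np.int64(216)) [0.456 0.423 0.108]
amber_bottle 0.92 (np.int64(184), np.int64(163)) [0.605 0.409 0.129]
amber_bottle 0.36 (np.int64(216), np.int64(282)) [0.26  0.333 0.014]
wash_bottle 0.73 (np.int64(177), np.int64(215)) [0.458 0.427 0.113]
flask 0.58 (np.int64(466), np.int64(218)) [ 0.471 -0.406  0.078]
beaker 0.95 (np.int64(467), np.int64(166)) [ 0.637 -0.437  0.004]
beaker 0.72 (np.int64(178), np.int64(216)) [0.456 0.425 0.108]
logbook 0.75 (np.int64(219), np.int64(281)) [0.263 0.324 0.015]
petri_dish 0.66 (np.int64(299), np.int64(206)) [0.498 0.087 0.015]
1.2 [0.2129484  0.56093987 0.22962097] [ 5.66784470e-01  3.09003184e+00 -5.37422361e-05] [-0.79762396  0.76572177  0.86853376]
[[-0.935  0.355  0.   ]
 [ 0.355  0.935 -0.   ]
 [-0.    -0.    -1.   ]]
```

View pics/side0.png

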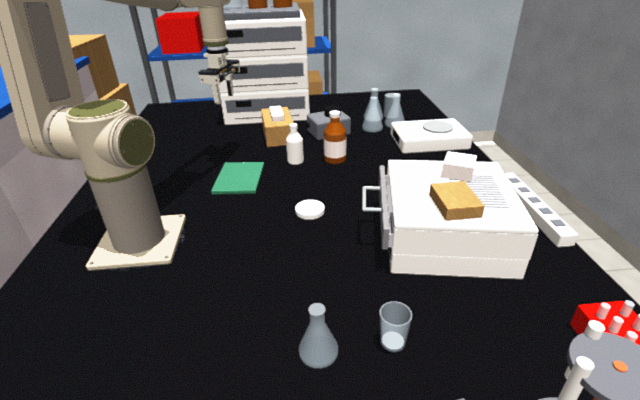

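View pics/top0.png

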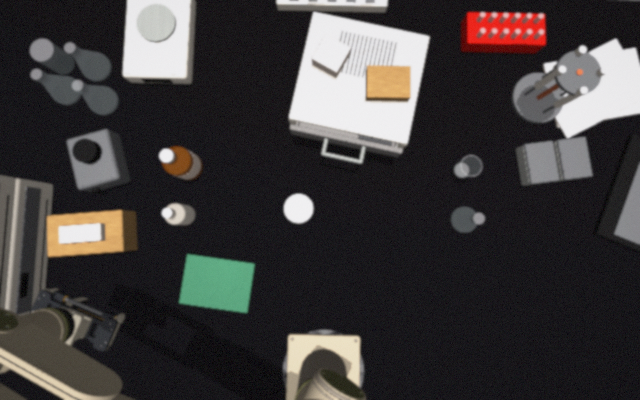

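The side view shows the handle at about (370,198). The top view shows the sampler at (358,83) and its bar at (343,158), slightly rotated. The side networks' wash_bottle and logbook hits at (240,177) are both the logbook. Next I fit the sampler's pose from the depth.

Run:
```python
from h import *
p,d,m=cam("top"); C=cloud(d,m)
a=C[(abs(C[...,2]-.15)<.006)&(abs(C[...,0]-.85)<.3)&(abs(C[...,1]+.07)<.25)&(d>0)][:,:2].astype(np.float32)
r=cv2.minAreaRect(a); print(len(a),r)
# yaw of sampler: x axis pointing away from the robot
b=cv2.boxPoints(r); print(b)
e=[b[(i+1)%4]-b[i] for i in(0,1)]
ys=[]
for v in e:
    for s in(1,-1):
        an=np.arctan2(s*v[1],s*v[0])
        if abs(an)<.6: yaw=an
x=np.array([np.cos(yaw),np.sin(yaw)]);y=np.array([-x[1],x[0]])
A=C[...,:2]@np.stack([x,y],1)
T=a@np.stack([x,y],1); lo=np.percentile(T,.7,0);hi=np.percentile(T,99.3,0)
print("yaw",yaw,lo,hi)
cx=lo[0]; cy=(lo[1]+hi[1])/2
mk=(d>0)&(A[...,0]<cx+.005)&(A[...,0]>cx-.15)&(abs(A[...,1]-cy)<.12)&(C[...,2]>.09)
P=np.c_[A[mk]-[cx,cy],C[mk][:,2]]
for lx in np.arange(-.15,.01,.01):
    s=P[(P[:,0]>=lx)&(P[:,0]<lx+.01)]
    if len(s): print(round(lx,3),len(s),s.min(0).round(3),s.max(0).round(3),np.median(s,0).round(3))
print("front mid world",x*cx+y*cy)
# refine with image: bar pixels
cv2.imwrite("pics/c1.png",cv2.resize(p[120:175,280:430,::-1],None,fx=5,fy=5,interpolation=2))
```

```text
10529 ((0.8611019849777222, -0.08004717528820038), (0.34030571579933167, 0.32215699553489685), 78.96260833740234)
[[ 0.6704274  -0.21621421]
 [ 0.98662525 -0.27789104]
 [ 1.0517766   0.05611986]
 [ 0.7355787   0.11779669]]
yaw -0.19263887 [ 0.7014638  -0.08111262] [1.0170797  0.25386316]
-0.08 101 [-0.077 -0.059  0.112] [-0.07   0.059  0.125] [-0.073  0.     0.119]
-0.07 61 [-0.07  -0.059  0.113] [-0.06   0.06   0.125] [-0.068 -0.002  0.119]
-0.06 22 [-0.06  -0.058  0.114] [-0.05   0.06   0.123] [-0.054  0.051  0.12 ]
-0.05 25 [-0.049 -0.059  0.115] [-0.041  0.059  0.126] [-0.045 -0.05   0.12 ]
-0.04 23 [-0.04  -0.059  0.114] [-0.03   0.06   0.125] [-0.036  0.051  0.12 ]
-0.03 472 [-0.03 -0.12  0.09] [-0.02   0.119  0.14 ] [-0.026 -0.     0.127]
-0.02 232 [-0.02  -0.12   0.127] [-0.011  0.12   0.138] [-0.016  0.     0.133]
-0.01 98 [-0.002 -0.118  0.09 ] [-0.     0.117  0.153] [-0.001 -0.045  0.145]
0.0 228 [ 0.    -0.12   0.091] [0.005 0.118 0.155] [ 0.002 -0.033  0.148]
front mid world [ 0.70502496 -0.04951745]
```

View pics/c1.png

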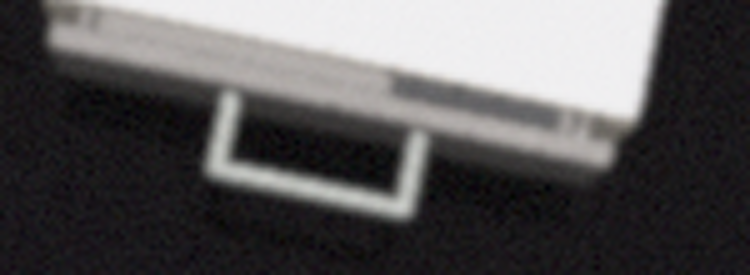

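Emit:
move_arm --deltas '[-0.606,-0.409,0,0,0,1.4,0.36,-0.606,-0.409,0,0,0,1.4,0.36,-0.606,-0.409,0,0,0,1.4,0.36,-0.606,-0.409,0,0,0,1.4,0.36,-0.606,-0.409,0,0,0,1.4,0.36,-0.606,-0.409,0,0,0,1.4,0.36,-0.606,-0.409,0,0,0,1.4,0.36,-0.606,-0.409,0,0,0,1.4,0.36,-0.606,-0.409,0,0,0,1.4,0.36,-0.606,-0.409,0,0,0,1.4,0.36,-0.606,-0.409,0,0,0,1.4,0.36,-0.606,-0.409,0,0,0,1.4,0.36]' --squeeze 15

```text
t: 2.75
tool_pos: [0.6354, -0.0392, 0.2295]
orientation: [2.426, 1.996, -0.0]
force: [-0.2, -0.1, -0.5]
opening: 0.0336
gripper_force: 0.0
```

Emit:
move_arm --deltas '[0,0,0.05,0,0,0,0.36,0,0,0.1,0,0,0,0.36,0,0,0.122,0,0,0,0.36,0,0,0.122,0,0,0,0.36,0,0,0.122,0,0,0,0,0,0,0.122,0,0,0,0,0,0,0.122,0,0,0,0]'

```text
t: 3.62
tool_pos: [0.6351, -0.0366, 0.1093]
orientation: [2.423, 1.997, 0.002]
force: [-1.2, -0.3, 3.8]
opening: 0.0093
gripper_force: 15.0
```

Emit:
move_arm --deltas '[0,-0.02,0,0,0,0,0,0,-0.05,0,0,0,0,0,0,-0.08,0,0,0,0,0,0,-0.11,0,0,0,0,0,0,-0.135,0,0,0,0,0,0,-0.15,0,0,0,0,0,0,-0.15,0,0,0,0,0,0,-0.154,0,0,0,0,0,0,-0.154,0,0,0,0,0]'

```text
t: 4.75
tool_pos: [0.4842, -0.007, 0.1092]
orientation: [2.423, 1.997, 0.004]
force: [-0.3, 2.2, 8.0]
opening: 0.0095
gripper_force: 15.0
```

Emit:
move_arm --deltas '[0,-0.004,0,0,0,0,0,0,-0.007,0,0,0,0,0,0,-0.009,0,0,0,0,0,0,-0.009,0,0,0,0,0,0,-0.009,0,0,0,0,0]'

```text
t: 5.38
tool_pos: [0.4776, -0.0057, 0.1093]
orientation: [2.42, 1.995, 0.009]
force: [12.9, 0.1, -2.7]
opening: 0.0096
gripper_force: 15.0
```

Emit:
move_arm --deltas '[0,0.003,0,0,0,0,0.36,0,0.003,0,0,0,0,0.36,0,0.003,0,0,0,0,0.36,0,0.003,-0.06,0,0,0,0.4,0,0.003,-0.12,0,0,0,0.4,-0.06,0.003,-0.13,0,0,0,0.4,-0.12,0.003,-0.13,0,0,0,0.4,-0.18,0.003,-0.13,0,0,0,0.4,-0.2,0.003,-0.13,0,0,0,0.4,-0.2,0.003,-0.13,0,0,0,0.4]'

```text
t: 6.62
tool_pos: [0.4383, -0.2035, 0.2373]
orientation: [-2.426, -1.994, 0.001]
force: [-0.6, -0.2, 0.2]
opening: 0.0373
gripper_force: 0.0
```

Run:
```python
from h import *
s=robot.read_state(); print(s["t"],s["tool_pos"],s["orientation"],s["opening"],s["force"])
p,d,m=cam("top"); C=cloud(d,m)
cv2.imwrite("pics/c2.png",cv2.resize(p[90:230,250:430,::-1],None,fx=4.2,fy=4.2,interpolation=2))
for l in["drawer_handle","clamp","clamp_pointer","clamp_jaw","index_tab"]:
    for r in robot.recognise("top",l)[:2]:
        u,v=r["uv"]; i,j=int(round(u)),int(round(v)); print(l,round(r["confidence"],2),(u,v),C[j,i].round(3))
q,e,n=cam("side");D=cloud(e,n)
cv2.imwrite("pics/c3.png",cv2.resize(q[150:290,260:440,::-1],None,fx=4.2,fy=4.2,interpolation=2))
for l in["drawer_handle","clamp","clamp_pointer","index_tab"]:
    for r in robot.recognise("side",l)[:2]:
        u,v=r["uv"]; i,j=int(round(u)),int(round(v)); print("side",l,round(r["confidence"],2),(u,v),D[j,i].round(3))
```

```text
6.625 [ 0.43834321 -0.20349416  0.23727478] [-2.42649075e+00 -1.99415951e+00  6.64170073e-04] 0.03727982427092477 [-0.62040212 -0.23751534  0.1895411 ]
drawer_handle 0.93 (336.5, 168.5) [ 0.607 -0.023  0.091]
drawer_handle 0.72 (218.4, 280.1) [0.266 0.328 0.012]
clamp 0.92 (337.3, 164.8) [ 0.616 -0.025  0.095]
clamp 0.67 (297.0, 206.0) [0.498 0.093 0.015]
clamp_pointer 0.55 (331.0, 162.3) [ 0.624 -0.008  0.094]
clamp_jaw 0.79 (335.9, 163.9) [ 0.62  -0.023  0.087]
clamp_jaw 0.23 (352.7, 108.1) [ 0.769 -0.065  0.15 ]
side drawer_handle 0.94 (351.7, 208.2) [ 0.596 -0.065  0.1  ]
side clamp 0.9 (357.8, 201.4) [ 0.621 -0.02   0.092]
side clamp 0.33 (437.2, 216.8) [ 0.776 -0.203  0.149]
side clamp_pointer 0.75 (353.5, 199.1) [ 0.61  -0.015  0.097]
side index_tab 0.63 (343.6, 194.5) [0.59  0.036 0.084]
side index_tab 0.28 (355.9, 208.0) [ 0.607 -0.068  0.101]
```

View pics/c2.png

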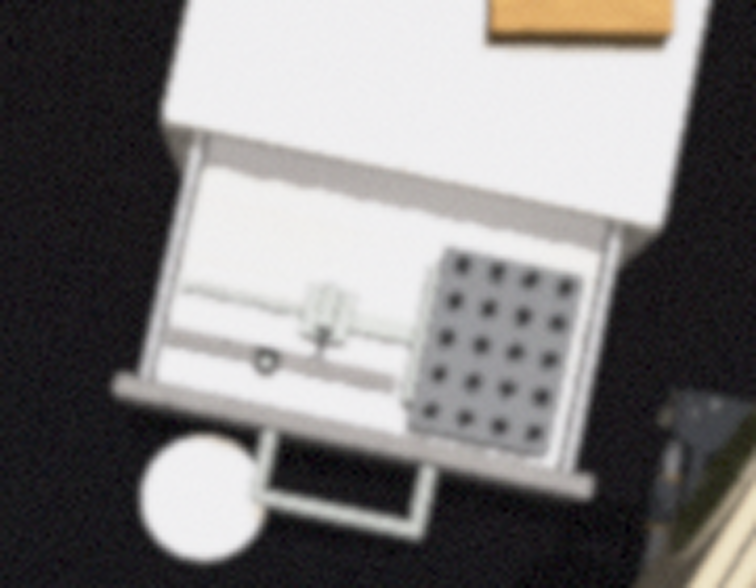

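View pics/c3.png

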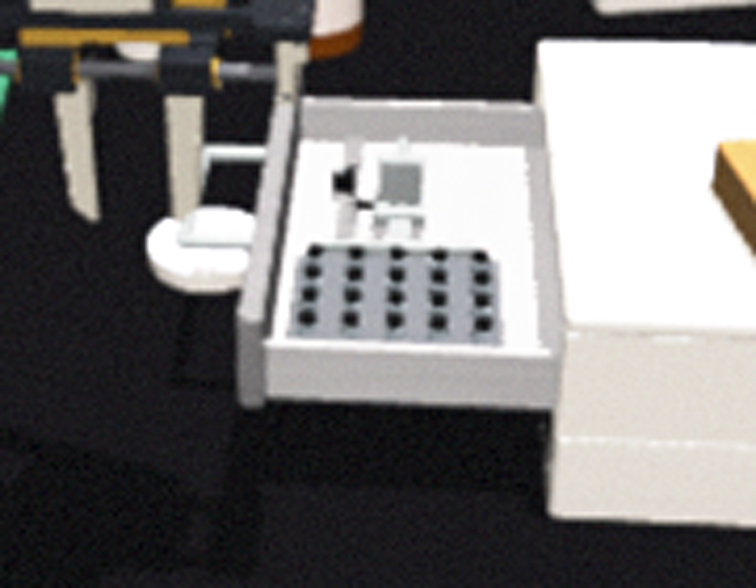

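The top crop shows the drawer out, the tab as a black ring at about (265,360) and the pointer at about (321,345), with the grip at (327,310). The side crop agrees. Now I put these into sampler coordinates.

Run:
```python
from h import *
x=np.array([.9815,-.1914]);y=np.array([.1914,.9815])
p,d,m=cam("top"); C=cloud(d,m)
O=np.array([.4776,-.0057]) # bar centre
f=lambda X:np.array([(X[:2]-O)@x,(X[:2]-O)@y]).round(4)
def cen(p,box,thr):
    u0,u1,v0,v1=box; g=p[v0:v1,u0:u1].astype(float).mean(2)
    w=np.clip(thr-g,0,None); v,u=np.mgrid[v0:v1,u0:u1]; return np.array([(w*u).sum(),(w*v).sum()])/w.sum()
def crop(c): return (np.array(c)+.5)/4.2-.5+[250,90]
g=p.astype(float).mean(2)
print(g[160:183,306:334].astype(int))
t=cen(p,(309,318,171,181),150); pt=cen(p,(324,330,168,174),150)
print("tab",t,onplane(m,t,.094),f(onplane(m,t,.094)))
print("pointer",pt,f(onplane(m,pt,.089)))
print("grip",f(onplane(m,crop((329,308)),.115)))
print("bar expected px",proj(m,[*O,.115]), "grip exp",proj(m,[*(O+.135*x+.035*y),.128]))
A=(C[...,:2]-O)@np.stack([x,y],1)
# bar extents, grip cloud
k=(d>0)&(abs(A[...,0])<.012)&(abs(A[...,1])<.08)&(C[...,2]>.095)&(C[...,2]<.14); print("bar",np.percentile(A[k],[2,50,98],axis=0).round(4))
k=(d>0)&(abs(A[...,0]-.135)<.03)&(abs(A[...,1]-.035)<.025)&(C[...,2]>.11)&(C[...,2]<.14); print("gripcl",k.sum(),np.percentile(A[k],[2,50,98],axis=0).round(4),A[k].mean(0))
q,e,n=cam("side")
for nm,X in(("tab",[*onplane(m,t,.094)[:2],.09]),("pointer",[*(O+.105*x+.035*y),.089]),("grip",[*(O+.135*x+.035*y),.111]),):print(nm,proj(n,X))
```

```text
[[210 212 214 218 220 220 224 229 231 233 233 234 236 237 237 235 227 222
  220 217 211 212 215 213 203 206 217 221]
 [206 205 205 203 207 208 214 219 221 222 223 225 228 232 233 229 223 221
  218 212 210 215 217 211 204 207 218 222]
 [218 213 207 205 203 202 201 201 209 209 213 214 220 222 221 221 217 217
  216 212 208 215 217 207 204 208 217 221]
 [232 229 226 223 220 213 200 196 199 195 195 198 205 210 208 205 211 218
  218 210 210 216 215 203 202 212 217 219]
 [238 238 235 236 234 229 223 220 212 202 195 194 204 205 203 199 205 220
  220 213 212 218 214 200 203 214 219 215]
 [240 239 238 239 238 237 235 234 230 225 223 222 224 222 214 202 208 220
  221 217 219 220 216 200 205 216 219 216]
 [239 239 239 239 239 239 240 238 237 237 236 235 235 234 230 219 213 216
  215 209 211 212 209 208 209 220 220 214]
 [240 240 240 239 239 239 239 239 238 238 239 240 238 237 232 224 221 218
  207 184 178 183 192 201 217 220 217 211]
 [238 239 239 240 240 239 240 239 239 239 239 240 239 237 229 219 215 211
  196 166 143 141 163 192 214 219 208 199]
 [236 237 235 238 239 240 240 239 239 240 239 2
[... 1377 characters left out ...]
9 238 237 236 237 237 240 239 239 239 239 239 237 236
  237 233 230 225 222 223 220 215 201 189]
 [238 238 239 240 239 239 240 239 239 239 239 240 240 239 239 238 239 238
  239 239 238 236 237 237 234 231 227 221]]
tab [313.25042301 174.29780034] [0.58670233 0.04309589 0.094     ] [0.0977 0.0688]
pointer [326.41810345 169.74137931] [0.1198 0.0343]
grip [0.1359 0.0336]
bar expected px [329.27259315 211.80911834] grip exp [327.46449184 162.38538113]
bar [[-0.004  -0.0571]
 [ 0.0012  0.0007]
 [ 0.0105  0.0587]]
gripcl 49 [[0.1209 0.03  ]
 [0.1343 0.0358]
 [0.1502 0.0415]] [0.13473836 0.03562626]
tab [342.56877299 191.07782782]
pointer [344.54698424 197.54598989]
grip [355.25213359 191.22975709]
```

Emit:
move_arm --deltas '[0.235,0.135,0,0,0,-1.571,0.4,0.235,0.135,0,0,0,-1.571,0.4,0.235,0.135,0,0,0,-1.571,0.4,0.235,0.135,0,0,0,-1.571,0.4,0.235,0.135,0,0,0,-1.571,0.4,0.235,0.135,0,0,0,-1.571,0.4,0.235,0.135,0,0,0,-1.571,0.4,0.235,0.135,0,0,0,-1.571,0.4,0.235,0.135,0,0,0,-1.571,0.4,0.235,0.135,0,0,0,-1.571,0.4,0.235,0.135,0,0,0,-1.571,0.4]'

```text
t: 8.65
tool_pos: [0.6164, 0.0026, 0.2376]
orientation: [-0.304, -3.127, -0.0]
force: [-0.2, -0.2, 0.8]
opening: 0.0372
gripper_force: 0.0
```

Emit:
move_arm --deltas '[0,0,0.05,0,0,0,0.4,0,0,0.09,0,0,0,0.4,0,0,0.115,0,0,0,0.4,0,0,0.128,0,0,0,0.4,0,0,0.128,0,0,0,0.4,0,0,0.128,0,0,0,0,0,0,0.128,0,0,0,0,0,0,0.128,0,0,0,0]' --squeeze 25

```text
t: 9.65
tool_pos: [0.6171, 0.0023, 0.1108]
orientation: [0.301, 3.125, -0.001]
force: [-0.9, -2.7, 2.4]
opening: 0.0116
gripper_force: 10.1
```

Emit:
move_arm --deltas '[0,0,0,0,0,0,0,0,0.004,0,0,0,0,0,0,0.01,0,0,0,0,0,0,0.018,0,0,0,0,0,0,0.026,0,0,0,0,0,0,0.032,0,0,0,0,0,0,0.034,0,0,0,0,0,0,0.034,0,0,0,0,0,0,0.034,0,0,0,0,0]' --squeeze 30

```text
t: 10.78
tool_pos: [0.6235, 0.0346, 0.1107]
orientation: [0.302, 3.126, -0.003]
force: [-2.0, -6.3, 5.6]
opening: 0.0116
gripper_force: 30.0
```

Run:
```python
from h import *
x=np.array([.9815,-.1914]);y=np.array([.1914,.9815]);O=np.array([.4776,-.0057])
s=robot.read_state(); P=np.array(s["tool_pos"]); print(P,((P[:2]-O)@x).round(4),((P[:2]-O)@y).round(4),s["force"],s["gripper_force"])
p,d,m=cam("top"); q,e,n=cam("side")
a=cv2.resize(p[145:195,290:350,::-1],None,fx=9,fy=9,interpolation=2);b=cv2.resize(q[175:225,320:380,::-1],None,fx=9,fy=9,interpolation=2)
cv2.imwrite("pics/c4.png",cv2.resize(np.vstack([a[:300],b[:300]]),None,fx=1,fy=1))
cv2.imwrite("pics/c5.png",np.hstack([cv2.resize(a,(400,333)),cv2.resize(b,(400,333))]))
for nm,X in(("tab",[*(O+.096*x+.0685*y),.095]),("pointer@tab",[*(O+.105*x+.0685*y),.089])):print(nm,proj(m,X),proj(n,X))
A=(cloud(d,m)[...,:2]-O)@np.stack([x,y],1);z=cloud(d,m)[...,2]
k=(abs(A[...,0])<.012)&(abs(A[...,1])<.05)&(z>.1)&(z<.14);print("bar",k.sum(),np.median(A[k],0))
```

```text
[0.62347526 0.03461781 0.11073513] 0.1355 0.0675 [-2.03379555 -6.25280184  5.58411155] 30.002436339855194
tab [313.20487775 174.85121844] [341.9723719  189.64236383]
pointer@tab [313.92177531 172.15813474] [345.0448574  191.48722725]
bar 81 [0.00053117 0.01778196]
```

View pics/c5.png

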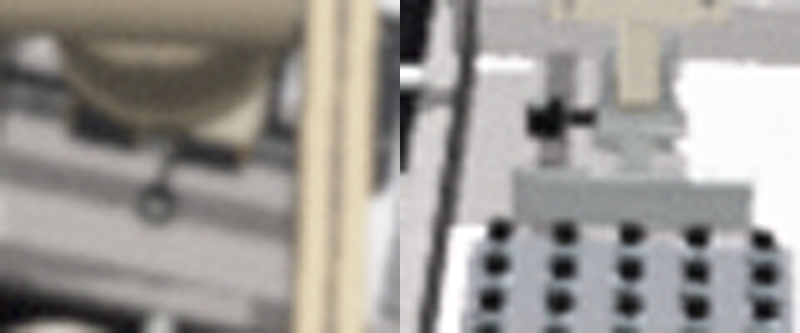

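The top half shows the pointer tip at about (168,172) and the tab ring at (157,203). The side half shows the pointer level with the tab at (547,120). Allowing for the yaw, the pointer is about 1 mm short, so I nudge it and check.

Emit:
move_arm --deltas '[0,0.001,0,0,0,0,0,0,0.001,0,0,0,0,0,0,0.001,0,0,0,0,0,0,0.001,0,0,0,0,0]'

```text
t: 11.38
tool_pos: [0.6237, 0.0356, 0.1108]
orientation: [0.302, 3.126, -0.003]
force: [-2.3, -7.4, 6.0]
opening: 0.012
gripper_force: 30.0
```

Run:
```python
from h import *
x=np.array([.9815,-.1914]);y=np.array([.1914,.9815]);O=np.array([.4776,-.0057])
s=robot.read_state(); P=np.array(s["tool_pos"])[:2]-O; print(P@x,P@y,s["gripper_force"],s["opening"])
p,d,m=cam("top"); C=cloud(d,m)
A=(C[...,:2]-O)@np.stack([x,y],1)
k=(d>0)&(abs(A[...,0])<.02)&(abs(A[...,1])<.06)&(C[...,2]>.1)&(C[...,2]<.13);print("bar",np.percentile(A[k][:,0],[5,50,95]))
```

```text
0.1354638624122575 0.06844801137201759 30.00240057706833 0.0119603590693661
bar [-0.00348172  0.00231924  0.01705063]
```

```bash
python3 -c "
from plant import robot
print(robot.close_job())"
```

```text
the job is handed in; nothing more can be done
None
```

I pulled the drawer out to its stop, then pulled the clamp about 34 mm, putting its pointer opposite the index tab (aligned to about 1 mm by my measurement). I handed the job in with the gripper still holding it; the verdict was not shown.

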